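Wedge up the parts chest to change its front feet

TASK

The rubber feet under the front of the little parts chest have to be changed: first push its open upper drawer fully shut, then slide the wooden wedge along the bench, thin end first, under the middle of the chest's front until both front feet are just clear of the bench, by a few millimetres and no more. Finish still holding the wedge there with the gripper, without touching the chest, so that I can get at the feet. Do not shove the chest across the bench, and leave the dish, the screwdriver stand and the loupe where they are.

Things in the scene. Friction and masses are not known exactly. Their poses are not given: they have to be found in the camera images.
- chest: Small loose wooden chest, two drawers one above the other, on four rubber feet; 0.8 to 1.2 kg. Carcass 170 mm deep (its x), 240 wide (its y), underside 10 mm and top 104 mm above the bench. Origin: bench level under the carcass's middle. x points from front to back (the drawers face and open to -x), y left seen from the robot, z up. Wedged up, it turns about its rear feet, which grip the bench.
- chest_edge (a point): Middle of the carcass's lower front edge: chest x = -85 mm, y = 0, 10 mm above the bench while the chest stands on all feet. The wedge's slope meets and lifts this edge; the drawer fronts, 10 mm thick, stand before it (faces at chest x = -95 mm when shut, the lower one from 18 to 58 mm above the bench). The axes are those of the chest.
- foot_left (a point): Centre of the underside of the chest's front left foot (chest x = -68, y = +100 mm): height 0 when it stands on the bench. The feet are rubber discs 16 mm across, 10 mm high; the rear ones are at chest x = +68 mm.
- foot_right (a point): Centre of the underside of the chest's front right foot (chest x = -68, y = -100 mm): at bench height 0 when the foot stands on the bench.
- upper_drawer (a joint): How far the upper drawer is pulled out, m: 0 fully shut, 0.11 fully out; starts 45 to 75 mm open. It runs with about 1 N of friction and stays where it is left.
- lower_drawer (a joint): How far the lower drawer is pulled out, m: 0 fully shut, as it starts.
- drawer_face (a point): Centre of the outer face of the upper drawer's front, 81 mm above the bench, at chest x = -95 mm minus the opening. The front is 236 mm wide and spans 61 to 101 mm above the bench. Each drawer has two brass knobs at chest y = +70 and -70 mm that stand 13 mm out; between them the face is clear. The axes are those of the chest.
- wedge_heel (a point): Middle of the thick heel of the loose plain beech wedge, where to grip it: 12 mm above its flat underside. x points to the thin end, z up. Wedge 150 mm long, 38 wide, 60 to 100 g. Heel: level block 24 mm high, 40 long (20 each way from here); from it the top slopes straight over 110 mm to a thin end 3 mm high. It starts lying flat, thin end roughly away from the robot (within 35 degrees).
- wedge_mid (a point): Middle of the wedge's length and width, 12 mm above its underside, 55 mm from the heel point. The axes are those of the heel point.
- wedge_nose (a point): Middle of the wedge's thin end, 1.5 mm above its underside, 130 mm from the heel point. The axes are those of the heel point.
- wedge: The same wedge as a whole; origin under the middle of its length, on its underside.
- dish: Bystander: shallow round steel dish, 72 mm across, 11 mm high, with the two new rubber feet in it; origin at the centre of its underside.
- driver_stand: Bystander: round dark steel screwdriver stand, 80 mm across, with screwdrivers up to 115 mm above the bench; origin at the centre of its underside.
- loupe: Bystander: black eye loupe, 40 mm across, 30 mm high; origin at the centre of its underside.
Not all that is in view belongs to the job. Several things look just like the wedge: the one meant starts farthest to the robot's left.

How it is judged (in metres and radians):
On the way, in this order (a step that is already met when the one before it is completed fails the run):
1. the upper drawer is pushed shut while the chest still stands on its front feet (value of joint upper_drawer below 0.004 m and height (world z) of each of foot_left, foot_right below 0.001 m), for 0.2 s.
2. the wedge carries the chest's front, both front feet clear of the bench (height (world z) of each of foot_left, foot_right above 0.001 m and contact force between wedge and chest above 1 N), for 0.3 s.
At the end, for the whole second after the job is handed in: Both drawers shut within 5 mm; the wedge flat on the bench, its thin end within 40 mm of the middle of the chest, carrying it with both front feet 1 to 6.5 mm above the bench, all at rest; the gripper still holds the wedge (over 1 N) and does not touch the chest (all of step 2 and height (world z) of each of foot_left, foot_right below 0.0065 m and contact force between wedge and the fingers above 1 N and contact force between chest and the fingers below 0.3 N and contact force between chest and the arm below 0.3 N and y of wedge_nose in the frame of chest between -0.04 and 0.04 m and height (world z) of wedge below 0.004 m and angle between wedge's own z axis and vertical below 0.1 rad and value of joint each of upper_drawer, lower_drawer below 0.005 m and linear speed of each of chest, wedge below 0.01 m/s); the arm keeps its last pose, push and grip.
It fails at once if the chest is shoved more than 30 mm from its place (distance of chest from where it was at the start of the episode above 0.03 m).
It fails at once if the chest's front is jacked up more than 12 mm (height (world z) of any of foot_left, foot_right above 0.012 m).
It fails at once if the dish, the screwdriver stand or the loupe is moved more than 30 mm (distance of any of dish, driver_stand, loupe from where it was at the start of the episode above 0.03 m).
It also fails if it takes over 64 s, if anything falls off the work surface, if the arm or the gripper's body presses on something with over 40 N, if the wrist force passes 120 N, or if a joint passes its speed limit or range.

ROBOT

A 6-joint arm with a two-finger parallel gripper is mounted at the origin on the work surface. World frame = base frame: x ahead of the robot, y to its left, z up, the work surface at z = 0. Lengths are in mm, angles in rad, forces in N, time in s.
With the tool pointing down it reaches from about 350 to 775 mm from the base axis. Payload 7.3 kg.
Tool frame: the origin (TCP) lies at the very end of the fingers, on their centre line; the grasp point (between the pads) lies 19 mm behind it; z points along the fingers, y is the line along which they close (so a half turn about z gives the same grasp; the last joint's range is limited). The gripper opens to 92 mm and grips with 3 to 60 N. Pads are 19 mm wide; open, the fingers measure 130 mm over their backs; the gripper's body (75 mm by 190 mm) begins 47 mm behind the grasp point.
Start: joints at [-1.461, 0.342, 1.524, -0, 1.275, -0.146], TCP at [132.857, -507.931, 226.741] pointing down, gripper open.
Joint ranges: [-2.53, 2.53], [-0.77, 2.02], [0.04, 2.7], [-1, 4.14], [0.28, 2.66], [-3.11, 3.11]. Speed limits (rad/s): [2.57, 2.57, 3.14, 3.14, 3.14, 3.14].

INTERFACE

Orientations are given as [roll, pitch, yaw] about the fixed x, y, z axes, in that order (R = Rz(yaw) Ry(pitch) Rx(roll)).
In Python, from plant import * gives the robot as it stands.
- The arm moves only by the tool arm_command, never from a script. Its arguments are lists of equal length, an entry for each row: "gripper": the finger opening in mm, from 0 to 91.8; "dp": the shift along the tool's x, y, z in units of 25 mm (1.0 is 25 mm), a list of three; "twist": the turn about the tool's z in units of 5 degrees (1.0 is 5 degrees). A call has exactly 5 rows; each row shifts and turns the commanded pose from where the row before left it, along the tool's axes as they then stand; what a row does not reach is not made up. A row lasts 1/8 s, in which the tool goes at most 62.5 mm and 10.7 degrees, less where a joint would pass 70% of its speed; a pose out of reach is approached as far as the arm can. A call is refused whole if a number of a shift passes 1 or a number of a turn 1, either way. A call with a gripper value outside its range is refused whole. The fingers move at their own pace and stop on an object; the grip force is fixed at half the most. Time passes only in rows, so rows that do not move let the fingers close, or fill a call up. It gives the time, the measured TCP pose, the force, the opening and the grip force at its end, in the units of the state.
- get_obs(): the state, without advancing time (a new reading comes with each control period).
- capture(name): name is "side" or "top"; returns the picture (400x640x3 uint8, red, green, blue); there is no depth.
- get_calibration(name): a dict with "mtx" (3x3 intrinsics, pixels), "position" and "attitude" of the camera in the world. Camera axes: x right, y down, z forward; pixel columns grow to the right and rows downward; lengths in mm; the calibration is good to about 2 mm. A picture is of the moment at which its call begins. get_calibration takes no time and is no camera call.
- close_job(): hands the job in; it is judged then, once.
The state is a dict: "time": time; "joint_positions": joint angles; "dq": joint speeds; "tau": joint torques, N m; "tool_pos": TCP position; "tcp_rot": TCP orientation; "contact_force": force on the tool from outside, world axes, zero at the start; "moment": the same for the moment, N m; "grip_width": finger opening in mm; "finger_force": force on a finger pad.
Only numpy, scipy, OpenCV 4.12 (cv2) and the standard library are available. Lean on these libraries where they do the work, as an engineer would, in place of code of your own. Each camera call takes 0.05 s, during which the arm holds its last target. There are 200 camera calls.

## Working session

There is one attempt and no reset: what is moved stays moved. The work goes in short steps, Python scripts to look and compute and a tool call to move; the robot and the scene stay as the last step left them, time stands still between calls to the robot, and variables do not carry over. Pictures are saved under pics/ and viewed, at most 10 in all, crops included, and the job is handed in when it is done.

Besides the shell and the picture viewer there is one more tool, called as a command line: name --pt "numbers of a row" for each row, then --argument value for the rest. arm_command: Moves the arm, as the interface text tells. Its arguments: {"type":"object","properties":{"gripper":{"type":"array"},"dp":{"type":"array"},"twist":{"type":"array"}},"required":["gripper","dp","twist"]}

```bash
mkdir -p pics
cat > h.py <<'E'
from plant import *
import numpy as np, cv2
def save(n,f):
    im=capture(n); cv2.imwrite('pics/'+f,im[:,:,::-1]); return im
E
python3 - <<'E'
from h import *
for n in ("side","top"):
    save(n,n+"1.png"); print(get_calibration(n))
o=get_obs(); print(o['tool_pos'],o['tcp_rot'],o['time'],o['grip_width'])
E
```

```text
{'mtx': array([[446.06789217,   0.        , 314.85613261],
       [  0.        , 446.06789217, 201.06331565],
       [  0.        ,   0.        ,   1.        ]]), 'position': array([ 177.58133896,  912.01090935, 1051.09415967]), 'attitude': array([-2.36524043e+00,  1.31107656e-04, -2.82066394e+00])}
{'mtx': array([[393.98508574,   0.        , 320.20799947],
       [  0.        , 393.98508574, 201.68202915],
       [  0.        ,   0.        ,   1.        ]]), 'position': array([ 337.26389817,  -15.71176342, 1006.10935886]), 'attitude': array([-2.99602260e+00,  2.91225785e-03, -1.54603674e+00])}
[ 132.81252178 -507.53677603  226.1136615 ] [-3.14020833e+00 -1.90565355e-04  2.55830105e-01] 0.1 91.61336896839478
```

View pics/side1.png

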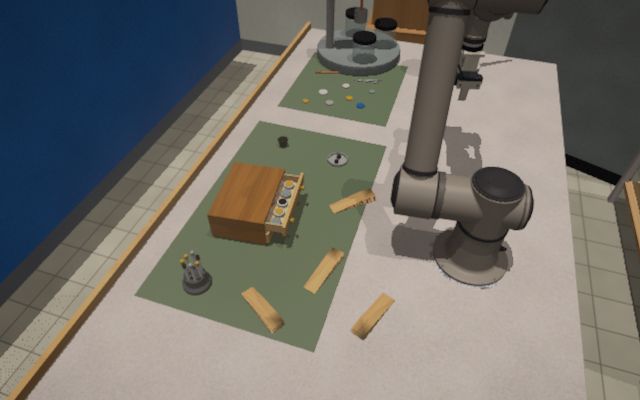

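View pics/top1.png

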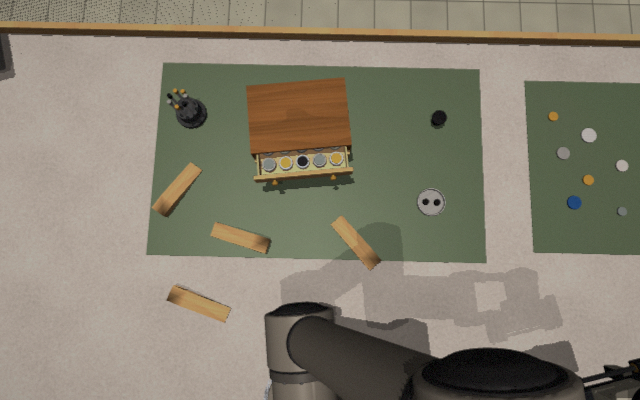

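The top view shows four wedge-like pieces, centred at (177,190), (240,238), (356,243) and (199,303). In the side view they are at (262,310), (325,270), (352,200) and (373,315). Left in the top view is +y, so (177,190) is the leftmost. I'll check that numerically and in a crop. The chest is at (300,117), and its open drawer front runs along (255,178)-(352,170).

```bash
cat >> h.py <<'E'
from scipy.spatial.transform import Rotation as Ro
from scipy.optimize import least_squares
def cam(n):
    c=get_calibration(n); return np.array(c['mtx']),np.array(c['position']),Ro.from_euler('xyz',c['attitude']).as_matrix()
def proj(n,P):
    K,t,R=cam(n); q=(np.atleast_2d(P)-t)@R@K.T; return q[:,:2]/q[:,2:]
def onz(n,uv,z):
    K,t,R=cam(n); d=R@np.linalg.solve(K,[*uv,1]); return t+d*(z-t[2])/d[2]
def tri(us,ut):
    return least_squares(lambda P:np.r_[proj('side',P)[0]-us,proj('top',P)[0]-ut],[500,0,30]).x
E
python3 - <<'E'
from h import *
for a,b in [((177,190),(262,310)),((240,238),(325,270)),((356,243),(352,200)),((199,303),(373,315))]: print(tri(b,a).round())
s=cv2.imread('pics/side1.png');t=cv2.imread('pics/top1.png')
def crop(im,x,y,w,h,k): return cv2.resize(im[y:y+h,x:x+w],None,fx=k,fy=k,interpolation=cv2.INTER_CUBIC)
A=np.zeros((600,800,3),np.uint8)
A[:280,:280]=crop(t,142,150,70,70,4)      # top wedge
A[:280,290:570]=crop(s,227,275,70,70,4)   # side wedge
A[290:590,:360]=crop(t,240,70,120,100+20,3)[:300,:360]
A[290:590,370:790]=crop(s,205,155,105,100,3).repeat(1,0)[:300,:315] if 0 else cv2.copyMakeBorder(crop(s,205,155,105,100,3)[:300],0,0,0,105,cv2.BORDER_CONSTANT)
cv2.imwrite('pics/c1.png',A)
E
```

```text
[507. 363.   1.]
[386. 191.   8.]
[ 382. -101.   10.]
[224. 286.   3.]
```

View pics/c1.png

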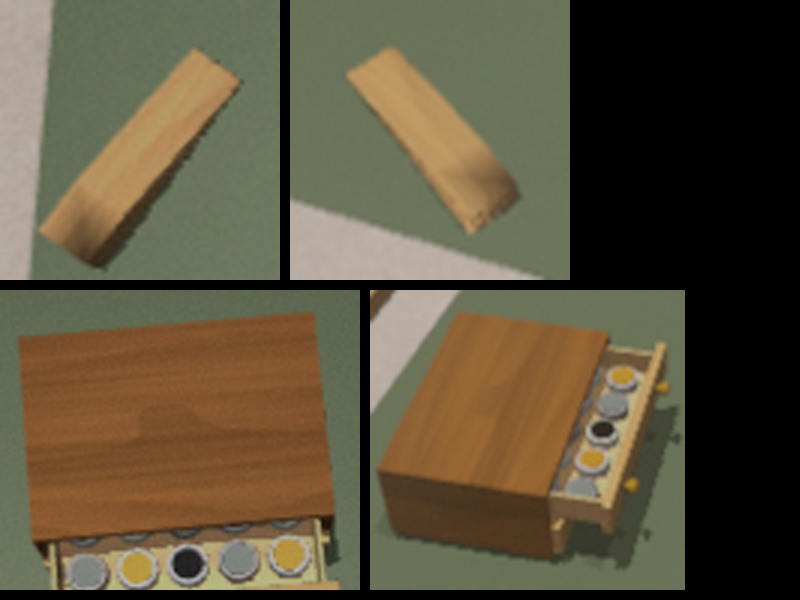

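The crop confirms the wedge at top (177,190) / side (262,310). It has a dark thick heel at its lower left and the thin end at the upper right, and at y≈363 it is the farthest left of the four. Next I'll fit the wedge and chest poses from their corners.

Run:
```python
from h import *
t=lambda c:((np.array(c)+.5)/4-.5)+[142,150]
s=lambda c:((np.array(c)+.5)/4-.5)+[227,275]
W=[('top',t((195,48)),(130,19,3)),('top',t((238,80)),(130,-19,3)),('top',t((40,230)),(-20,19,24)),('top',t((92,264)),(-20,-19,24)),
('side',s((102,45)),(130,-19,3)),('side',s((57,74)),(130,19,3)),('side',s((180,235)),(-20,19,0)),('side',s((230,197)),(-20,-19,0))]
t2=lambda c:((np.array(c)+.5)/3-.5)+[240,70]
s2=lambda c:((np.array(c)+.5)/3-.5)+[205,155]
C=[('top',t2((35,250)),(-85,120,104)),('top',t2((333,228)),(-85,-120,104)),('top',t2((20,48)),(85,120,104)),('top',t2((315,22)),(85,-120,104)),
('side',s2((10,180)),(85,120,104)),('side',s2((180,207)),(-85,120,104)),('side',s2((240,42)),(-85,-120,104)),('side',s2((88,22)),(85,-120,104))]
def fit(F,x0):
    def r(p):
        R=Ro.from_euler('z',p[2]).as_matrix(); return np.concatenate([proj(n,R@np.array(m)+[p[0],p[1],p[3]])[0]-uv for n,uv,m in F])
    o=least_squares(r,x0,loss='soft_l1'); print(o.x[:2].round(1),np.degrees(o.x[2]).round(1),'z',o.x[3].round(1)); print(r(o.x).round(1).reshape(-1,2).tolist()); return o.x
w=fit(W,[460,390,-.6,0]); c=fit(C,[600,50,0,0])
R=Ro.from_euler('z',c[2]).as_matrix()
for uv in [(254,179),(352,172)]: print('drawer',(R.T@(onz('top',uv,101)-[c[0],c[1],0])).round(1))
for d in((-95-60,0,81),(-85,0,10),(-210,0,0)): print((R@np.array(d)+[c[0],c[1],0]).round(1))
print('joints',get_obs()['joint_positions'])
```

```text
[464.  388.2] -32.7 z -1.8
[[-0.2, -0.6], [0.7, -0.6], [0.2, -0.1], [-0.9, -0.2], [0.4, 0.1], [-0.0, 0.2], [0.8, -0.3], [0.3, 0.7]]
[679.4  47.8] 6.7 z -3.6
[[-0.5, 0.5], [1.1, -1.2], [-0.1, 0.2], [-0.1, 0.2], [-0.4, 0.1], [-0.6, -0.0], [0.4, 0.2], [0.6, -0.1]]
drawer [-147.1  116.7  101. ]
drawer [-151.6 -113.6  101. ]
[525.5  29.8  81. ]
[595.   37.9  10. ]
[470.8  23.4   0. ]
joints [-1.46099401e+00  3.42644902e-01  1.52493591e+00 -1.34794042e-05
  1.27540917e+00 -1.46023989e-01]
```

The wedge heel is at (464,388) with yaw -32.7°. The chest is at (679,48) with yaw 6.7°, and the drawer is about 54 mm open. Both fits put the base within about 4 mm of the bench, and the sizes are consistent. I'll go to the drawer with the gripper closed.

arm_command --gripper '[0,0,0,0,0]' --pt "0.7 -1 0" --pt "0.8 -1 0" --pt "0.84 -1 0" --pt "0.84 -1 0" --pt "0.84 -1 0" --twist '[0.8,0.8,0,0,0]'

```text
time: 0.72
tool_pos: [212.8, -368.1, 226.5]
tcp_rot: [-3.141, 0.0, 0.116]
contact_force: [0.5, 0.8, 0.1]
grip_width: 46.3
finger_force: 0.0
```

arm_command --gripper '[0,0,0,0,0]' --pt "0.84 -1 0" --pt "0.84 -1 0" --pt "0.84 -1 0" --pt "0.84 -1 0" --pt "0.84 -1 0" --twist '[0,0,0,0,0]'

```text
time: 1.35
tool_pos: [302.5, -231.8, 226.5]
tcp_rot: [-3.141, 0.0, 0.116]
contact_force: [0.8, -0.4, -0.5]
grip_width: 0.8
finger_force: 0.0
```

arm_command --gripper '[0,0,0,0,0]' --pt "0.84 -1 0.3" --pt "0.84 -1 0.3" --pt "0.84 -1 0.5" --pt "0.84 -1 0.5" --pt "0.84 -1 0.5" --twist '[0,0,0,0,0]'

```text
time: 1.98
tool_pos: [392.3, -95.6, 173.7]
tcp_rot: [-3.142, 0.0, 0.116]
contact_force: [-0.6, -0.2, -0.1]
grip_width: 0.3
finger_force: 0.0
```

arm_command --gripper '[0,0,0,0,0]' --pt "0.8 -1 0.8" --pt "0.8 -1 0.8" --pt "0.6 -0.8 0.8" --pt "0.3 -0.4 0.8" --pt "0 0 0.7" --twist '[0,0,0,0,0]'

```text
time: 2.6
tool_pos: [444.8, -9.0, 75.7]
tcp_rot: [-3.141, 0.001, 0.118]
contact_force: [-0.6, 0.6, -0.4]
grip_width: 0.6
finger_force: 0.0
```

arm_command --gripper '[0,0,0,0,0]' --pt "0.5 -0.6 0" --pt "0.6 -0.5 0.1" --pt "0.7 0 0" --pt "0.7 0 0" --pt "0.5 0 0" --twist '[0,0,0,0,0]'

```text
time: 3.22
tool_pos: [517.2, 26.5, 74.2]
tcp_rot: [3.141, -0.0, 0.117]
contact_force: [-0.2, -0.4, -0.9]
grip_width: 0.7
finger_force: 0.0
```

arm_command --gripper '[0,0,0,0,0]' --pt "0.4 0 0" --pt "0.4 0 0" --pt "0.4 0 0" --pt "0.3 0 0" --pt "0.2 0 0" --twist '[0,0,0,0,0]'

```text
time: 3.85
tool_pos: [558.6, 31.1, 74.1]
tcp_rot: [3.142, 0.0, 0.116]
contact_force: [-1.5, 0.9, 0.8]
grip_width: 0.6
finger_force: 0.6
```

arm_command --gripper '[0,0,0,0,0]' --pt "0.2 0 0" --pt "0.1 0 0" --pt "0.1 0 0" --pt "0.05 0 0" --pt "0.0 0 0" --twist '[0,0,0,0,0]'

```text
time: 4.47
tool_pos: [569.7, 32.3, 74.3]
tcp_rot: [3.141, -0.0, 0.116]
contact_force: [-0.9, -0.0, 1.0]
grip_width: 0.4
finger_force: 0.1
```

arm_command --gripper '[0,0,0,0,0]' --pt "0.1 0 0" --pt "0.05 0 0" --pt "0.0 0 0" --pt "0.0 0 0" --pt "0.0 0 0" --twist '[0,0,0,0,0]'

```text
time: 5.1
tool_pos: [573.3, 32.8, 74.3]
tcp_rot: [3.141, -0.0, 0.116]
contact_force: [-0.0, -0.1, 0.9]
grip_width: 0.4
finger_force: 0.0
```

Run:
```python
from h import *
save('side','s2.png');save('top','t2.png');o=get_obs();print(o['tool_pos'],o['contact_force'])
s=cv2.imread('pics/s2.png');t=cv2.imread('pics/t2.png')
def crop(im,x,y,w,h,k): return cv2.resize(im[y:y+h,x:x+w],None,fx=k,fy=k,interpolation=cv2.INTER_CUBIC)
A=np.hstack([crop(t,235,70,100,150,4),crop(s,205,150,100,150,4)])
cv2.imwrite('pics/c2.png',A)
```

```text
[573.25985757  32.77949883  74.23398398] [-0.31823552 -0.89959575 -0.18451805]
```

View pics/c2.png

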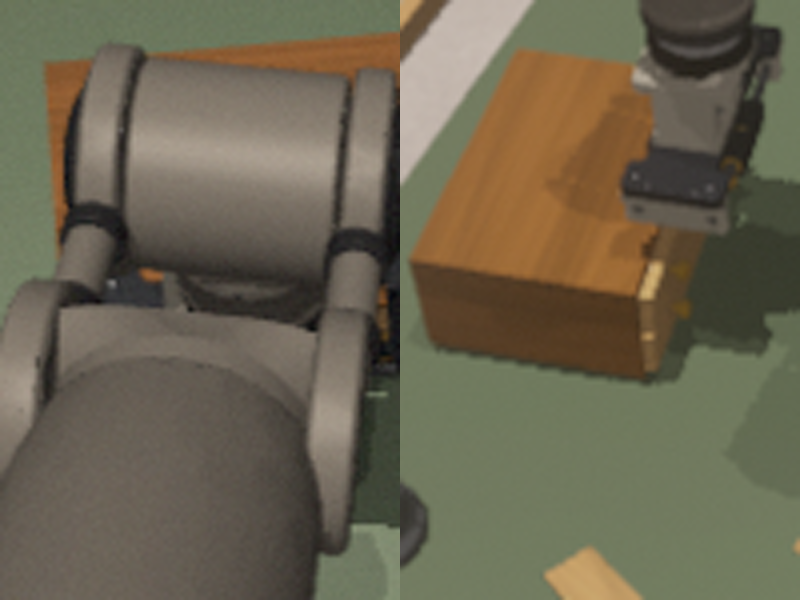

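The side crop shows the upper drawer front nearly flush with the lower one, around (650,285) against (648,350). I'll press a little more until the force rises.

arm_command --gripper '[0,0,0,0,0]' --pt "0.06 0 0" --pt "0.04 0 0" --pt "0.04 0 0" --pt "0.0 0 0" --pt "0.0 0 0" --twist '[0,0,0,0,0]'

```text
time: 5.82
tool_pos: [575.4, 33.1, 74.1]
tcp_rot: [-3.142, 0.003, 0.116]
contact_force: [-5.5, -1.3, 4.3]
grip_width: 0.3
finger_force: 3.0
```

The force rises at the expected shut position (chest x ≈ -105), so the drawer is shut. Now I'll back off, rise and turn to the wedge's yaw.

arm_command --gripper '[0,0,0,70,70]' --pt "-0.6 0 0" --pt "-1 0 0" --pt "-0.5 0 -0.7" --pt "0 0 -1" --pt "0 0 -1" --twist '[0,0,1,1,1]'

```text
time: 6.45
tool_pos: [524.8, 27.1, 142.5]
tcp_rot: [-3.142, -0.001, -0.149]
contact_force: [0.3, 0.2, -0.7]
grip_width: 16.2
finger_force: 0.0
```

arm_command --gripper '[70,70,70,70,70]' --pt "0 -0.5 0" --pt "0 -0.7 0" --pt "0 -0.7 0" --pt "0 -0.7 0" --pt "0 -0.7 0" --twist '[1,1,1,1,0.9]'

```text
time: 7.08
tool_pos: [551.7, 105.2, 141.8]
tcp_rot: [-3.141, -0.001, -0.576]
contact_force: [1.2, -0.3, -0.7]
grip_width: 65.8
finger_force: 0.0
```

arm_command --gripper '[70,70,70,70,70]' --pt "-1 -0.8 0" --pt "-1 -0.8 0" --pt "-1 -0.8 0" --pt "-1 -0.8 0" --pt "-1 -0.8 0" --twist '[0,0,0,0,0]'

```text
time: 7.7
tool_pos: [500.3, 257.5, 141.7]
tcp_rot: [-3.141, -0.001, -0.573]
contact_force: [0.1, 0.1, -0.4]
grip_width: 69.8
finger_force: 0.0
```

arm_command --gripper '[70,70,70,70,70]' --pt "-1 -0.8 0.5" --pt "-1 -0.8 0.8" --pt "-1 -0.8 0.8" --pt "-1 -0.8 0.8" --pt "-0.2 -0.2 0" --twist '[0,0,0,0,0]'

```text
time: 8.32
tool_pos: [456.8, 385.8, 67.6]
tcp_rot: [3.139, 0.001, -0.571]
contact_force: [0.4, -0.3, -0.1]
grip_width: 69.7
finger_force: 0.0
```

Run:
```python
from h import *
save('side','s3.png');save('top','t3.png');o=get_obs();print(o['tool_pos'],o['tcp_rot'],o['joint_positions'])
s=cv2.imread('pics/s3.png');t=cv2.imread('pics/t3.png')
def crop(im,x,y,w,h,k): return cv2.resize(im[y:y+h,x:x+w],None,fx=k,fy=k,interpolation=cv2.INTER_CUBIC)
A=np.hstack([crop(t,130,140,100,100,4),crop(s,210,245,100,100,4)])
cv2.imwrite('pics/c3.png',A)
```

```text
[458.4661124  385.2655463   69.43403555] [-3.14109066e+00 -4.98173770e-04 -5.71997810e-01] [ 5.71061378e-01  6.32106062e-01  1.50796673e+00 -2.91064540e-04
  1.00085646e+00  2.71401236e+00]
```

View pics/c3.png

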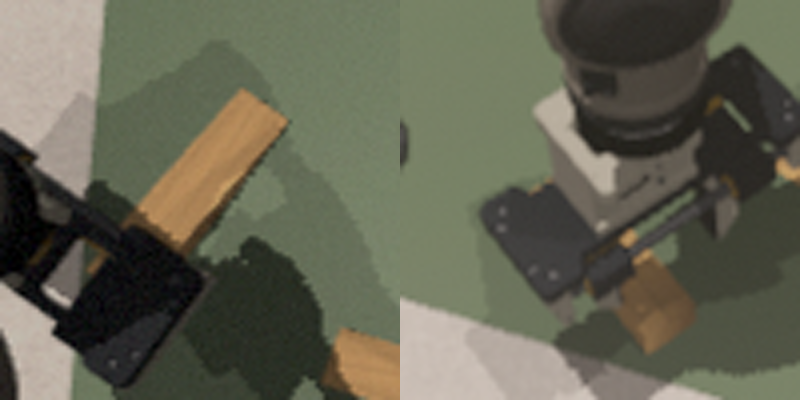

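The picture agrees: the gripper straddles the heel and is aligned with the wedge. I'll correct about 5 mm sideways and go down.

arm_command --gripper '[70,70,70,70,70]' --pt "-0.1 -0.2 0.6" --pt "0 0 0.7" --pt "0 0 0.6" --pt "0 0 0.5" --pt "0 0 0.2" --twist '[0,0,0,0,0]'

```text
time: 9.05
tool_pos: [458.5, 389.8, 2.9]
tcp_rot: [3.14, 0.001, -0.573]
contact_force: [-0.7, 0.3, 0.8]
grip_width: 70.5
finger_force: 0.0
```

arm_command --gripper '[25,25,25,25,25]' --pt "0 0 -0.04" --pt "0 0 0" --pt "0 0 0" --pt "0 0 0" --pt "0 0 0" --twist '[0,0,0,0,0]'

```text
time: 9.68
tool_pos: [459.0, 390.5, 5.6]
tcp_rot: [-3.141, -0.0, -0.573]
contact_force: [0.3, -0.4, 3.2]
grip_width: 37.8
finger_force: 29.9
```

Gripped at a width of 37.8 mm. I'll lift and carry it over the decoys to in front of the chest.

arm_command --gripper '[25,25,25,25,25]' --pt "0 0 -0.8" --pt "0 0 -1" --pt "0.4 0.8 -0.3" --pt "0.5 1 0" --pt "0.5 1 0" --twist '[0,0,0,0,0]'

```text
time: 10.3
tool_pos: [450.0, 311.7, 57.7]
tcp_rot: [3.141, -0.0, -0.573]
contact_force: [-0.7, -0.3, -0.3]
grip_width: 37.5
finger_force: 29.9
```

arm_command --gripper '[25,25,25,25,25]' --pt "0.5 1 0" --pt "0.5 1 0" --pt "0.5 1 0" --pt "0.5 1 0" --pt "0.5 1 0" --twist '[0,0,0,0,0]'

```text
time: 10.92
tool_pos: [434.8, 172.7, 57.7]
tcp_rot: [3.141, -0.0, -0.573]
contact_force: [0.3, 0.9, -1.0]
grip_width: 37.9
finger_force: 29.9
```

arm_command --gripper '[25,25,25,25,25]' --pt "0.5 1 0" --pt "0.5 1 0" --pt "0.5 1 0" --pt "0.5 1 0" --pt "0.5 1 0" --twist '[0,0,0,0,0]'

```text
time: 11.55
tool_pos: [419.6, 33.8, 57.8]
tcp_rot: [3.142, -0.0, -0.573]
contact_force: [-0.6, 0.4, -0.3]
grip_width: 37.7
finger_force: 29.9
```

arm_command --gripper '[25,25,25,25,25]' --pt "0 0 0" --pt "0 0 0" --pt "0 0 0" --pt "0 0 0" --pt "0 0 0" --twist '[-0.9,-1,-1,-1,-1]'

```text
time: 12.18
tool_pos: [419.6, 34.6, 57.7]
tcp_rot: [3.142, 0.0, -0.143]
contact_force: [0.4, -0.5, -0.1]
grip_width: 38.1
finger_force: 29.9
```

arm_command --gripper '[25,25,25,25,25]' --pt "0 0 0" --pt "0 0 0" --pt "0 0 0" --pt "0 0 0" --pt "0 0 0" --twist '[-1,-1,-1,0,0]'

```text
time: 12.8
tool_pos: [419.7, 34.7, 57.7]
tcp_rot: [3.142, 0.0, 0.115]
contact_force: [0.3, -0.7, -0.3]
grip_width: 37.5
finger_force: 29.9
```

arm_command --gripper '[25,25,25,25,25]' --pt "0 0.7 0.4" --pt "0 0 0.6" --pt "0 0 0.6" --pt "0 0 0.3" --pt "0 0 0.1" --twist '[0,0,0,0,0]'

```text
time: 13.42
tool_pos: [421.6, 17.3, 7.4]
tcp_rot: [-3.142, 0.001, 0.116]
contact_force: [0.1, -0.1, -0.9]
grip_width: 37.8
finger_force: 29.9
```

Run:
```python
from h import *
save('side','s4.png');save('top','t4.png');o=get_obs();print(o['tool_pos'],o['tcp_rot'],o['contact_force'])
s=cv2.imread('pics/s4.png');t=cv2.imread('pics/t4.png')
def crop(im,x,y,w,h,k): return cv2.resize(im[y:y+h,x:x+w],None,fx=k,fy=k,interpolation=cv2.INTER_CUBIC)
A=np.hstack([crop(t,235,70,133,200,3),crop(s,200,155,133,200,3)])
cv2.imwrite('pics/c4.png',A)
```

```text
[421.82502159  17.28769407   7.74809954] [ 3.14148696e+00 -2.16314010e-06  1.15963590e-01] [-0.95190329 -0.62480625 -0.08118736]
```

View pics/c4.png

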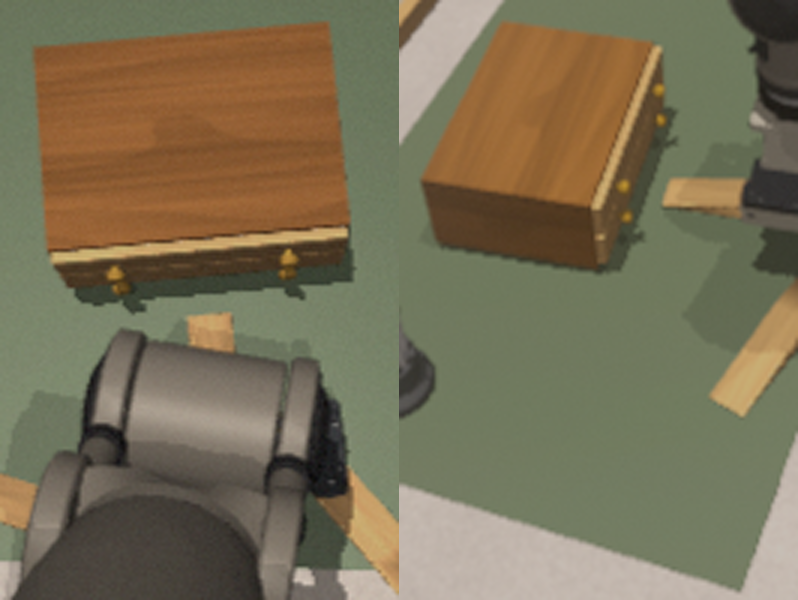

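The drawers are shut and flush. The wedge nose, at crop (210,315), points at the middle of the front between the knobs at (117,278) and (289,262). I'll refit the chest and nose.

Run:
```python
from h import *
t2=lambda c:((np.array(c)+.5)/3-.5)+[235,70]
s2=lambda c:((np.array(c)+.5)/3-.5)+[200,155]
C=[('top',t2((50,251)),(-85,120,104)),('top',t2((348,228)),(-85,-120,104)),('top',t2((35,47)),(85,120,104)),('top',t2((330,22)),(85,-120,104)),
('side',s2((23,182)),(85,120,104)),('side',s2((192,207)),(-85,120,104)),('side',s2((256,44)),(-85,-120,104)),('side',s2((103,22)),(85,-120,104))]
def r(p):
    R=Ro.from_euler('z',p[2]).as_matrix(); return np.concatenate([proj(n,R@np.array(m)+[p[0],p[1],p[3]])[0]-uv for n,uv,m in C])
o=least_squares(r,[680,48,.1,0],loss='soft_l1');p=o.x;print(p.round(2),np.degrees(p[2]),r(p).round(1))
N=(tri(s2((273,180)),t2((231,313)))+tri(s2((265,207)),t2((188,317))))/2
print('nose',N)
R=Ro.from_euler('z',p[2]).as_matrix()
print('nose chest',R.T@(N-[p[0],p[1],0]))
tc=np.array(get_obs()['tool_pos']); print('tcp chest',R.T@(tc-[p[0],p[1],0]))
```

```text
[ 6.8009e+02  4.8170e+01  1.1000e-01 -4.8900e+00] 6.447365352552981 [-0.6 -0.1  0.8 -1.1  0.   0.3 -0.1  0.3 -0.  -0.4 -0.1  0.4 -0.1 -0.
  0.6  0.2]
nose [555.07848278  33.64365167  -0.88211302]
nose chest [-125.85569403   -0.39268109   -0.88211302]
tcp chest [-260.10300182   -1.68210671    7.74809954]
```

arm_command --gripper '[25,25,25,25,25]' --pt "0 0 0.06" --pt "0 0 0.03" --pt "0.2 0 0" --pt "0.5 0 0" --pt "0.5 0 0" --twist '[0,0,0,0,0]'

```text
time: 14.15
tool_pos: [453.0, 20.8, 5.6]
tcp_rot: [3.141, -0.001, 0.116]
contact_force: [-1.7, -0.1, 2.5]
grip_width: 37.8
finger_force: 29.9
```

arm_command --gripper '[25,25,25,25,25]' --pt "0.5 0 0" --pt "0.5 0 0" --pt "0.3 0 0" --pt "0.2 0 0" --pt "0 0 0" --twist '[0,0,0,0,0]'

```text
time: 14.78
tool_pos: [490.0, 25.2, 5.6]
tcp_rot: [3.141, -0.002, 0.116]
contact_force: [1.7, 0.2, 2.5]
grip_width: 37.8
finger_force: 29.9
```

arm_command --gripper '[25,25,25,25,25]' --pt "0.15 0 0" --pt "0.15 0 0" --pt "0.15 0 0" --pt "0.15 0 0" --pt "0.1 0 0" --twist '[0,0,0,0,0]'

```text
time: 15.4
tool_pos: [503.4, 27.2, 5.5]
tcp_rot: [-3.141, 0.006, 0.116]
contact_force: [-10.5, -0.9, 13.5]
grip_width: 38.0
finger_force: 30.0
```

Run:
```python
from h import *
save('side','s5.png');save('top','t5.png');o=get_obs();print(o['tool_pos'],o['tcp_rot'],o['contact_force'],o['time'])
s=cv2.imread('pics/s5.png');t=cv2.imread('pics/t5.png')
def crop(im,x,y,w,h,k): return cv2.resize(im[y:y+h,x:x+w],None,fx=k,fy=k,interpolation=cv2.INTER_CUBIC)
A=np.hstack([crop(t,235,70,133,200,3),crop(s,200,155,133,200,3)])
cv2.imwrite('pics/c5.png',A)
```

```text
[503.80406421  27.21095396   5.559559  ] [-3.14096022  0.00513621  0.11646719] [-9.02791583 -1.38329483 13.46965514] 15.5
```

View pics/c5.png

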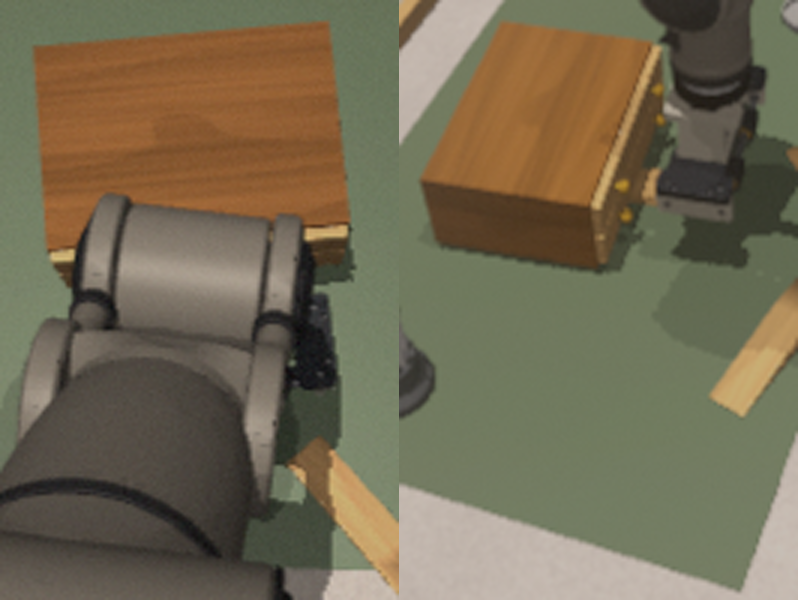

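The chest hasn't moved and its front is just meeting the slope. I'll drive in about 15 mm more.

arm_command --gripper '[25,25,25,25,25]' --pt "0.12 0 0" --pt "0.12 0 0" --pt "0.12 0 0" --pt "0.12 0 0" --pt "0 0 0" --twist '[0,0,0,0,0]'

```text
time: 16.12
tool_pos: [515.9, 28.6, 5.6]
tcp_rot: [-3.141, 0.005, 0.116]
contact_force: [-8.0, -0.1, 11.8]
grip_width: 37.8
finger_force: 30.0
```

```bash
cat > m.py <<'E'
from h import *
import sys
im=save('side',sys.argv[1]);o=get_obs();print(o['tool_pos'],o['tcp_rot'],o['contact_force'],o['time'])
a=cv2.imread('pics/s4.png',0);b=cv2.cvtColor(im,cv2.COLOR_RGB2GRAY)
pts=np.float32([[262.5,222.5],[271,228],[272,212],[284,169.5],[207,217],[212,236],[264,243],[285,195]]) if 0 else None
p0=cv2.goodFeaturesToTrack(a[155:250,200:300],40,.02,4)+np.float32([200,155])
p1,st,e=cv2.calcOpticalFlowPyrLK(a,b,p0,None,winSize=(9,9),maxLevel=1)
for q,d,s,er in zip(p0[:,0],(p1-p0)[:,0],st,e):
    if s[0] and er[0]<12: print(q.round(),d.round(2),er.round(1))
R=Ro.from_euler('z',.115).as_matrix();T=np.array([680,48,-4])
def pt(P,th,dx):
    v=np.array(P,float)-[68,0,0]; v=Ro.from_euler('y',th).apply(v)+[68+dx,0,0]; return R@v+T
for P in [(-95,118,101),(-95,-118,101),(-95,118,18),(85,120,104)]:
    z=proj('side',pt(P,0,0))[0]; print(P,z.round(),'per 3.5mm lift',(proj('side',pt(P,3.5/136,0))[0]-z).round(2),'per 3mm dx',(proj('side',pt(P,0,3))[0]-z).round(2))
E
python3 m.py s6.png
```

```text
[515.89755821  28.6255226    5.56791742] [-3.14096209  0.00463322  0.11639176] [-7.16490225 -0.62993277 11.60130593] 16.175
[265. 223.] [-0.76 -0.9 ] [3.8]
[266. 234.] [-0.71 -1.09] [2.5]
[275. 215.] [-0.77 -0.83] [3.5]
[287. 194.] [ 45.78 -70.87] [10.6]
[276. 227.] [-0.19 -0.94] [9.]
[288. 222.] [ 48.63 -17.64] [9.6]
[208. 216.] [-0.57 -0.05] [1.4]
[280. 233.] [ 0.68 -0.08] [10.5]
[267. 241.] [-0.18 -0.2 ] [2.7]
[273. 244.] [-0.49 -0.15] [2.2]
[266. 245.] [ 0.18 -0.13] [2.4]
[291. 215.] [ 47.44 -14.78] [7.2]
[214. 237.] [-0.14 -0.07] [1.]
[211. 158.] [ 0.01 -0.03] [0.8]
[204. 166.] [ 0.03 -0.05] [0.9]
[268. 214.] [-0.91 -0.57] [3.]
[277. 237.] [-0.46  0.73] [5.5]
[238. 241.] [ 0.06 -0.01] [1.]
[274. 233.] [ 0.25 -0.22] [4.8]
[208. 161.] [ 0.02 -0.05] [0.9]
[272. 201.] [-2.92  4.69] [7.5]
[273. 205.] [-1.14 -0.18] [8.9]
[283. 173.] [-1.24  0.29] [7.2]
[246. 242.] [ 0.01 -0.02] [1.]
[279. 183.] [-2.98  5.03] [11.1]
[223. 238.] [ 0.01 -0.03] [0.8]
[252. 244.] [-0.1  -0.13] [1.6]
[265. 219.] [-0.78 -0.87] [3.7]
[250. 219.] [-0.66 -0.68] [1.5]
[229. 240.] [-0.01 -0.03] [0.8]
[233. 240.] [ 0.06 -0.  ] [0.9]
[276. 191.] [-1.96  2.3 ] [11.9]
(-95, 118, 101) [267. 224.] per 3.5mm lift [-1.01 -1.11] per 3mm dx [-1.01 -0.16]
(-95, -118, 101) [288. 171.] per 3.5mm lift [-0.86 -1.08] per 3mm dx [-0.91 -0.13]
(-95, 118, 18) [270. 243.] per 3.5mm lift [-0.27 -0.92] per 3mm dx [-0.97 -0.16]
(85, 120, 104) [207. 215.] per 3.5mm lift [-0.84 -0.03] per 3mm dx [-0.98 -0.16]
```

Optical flow gives about 2.8 mm of front lift with no sliding, and the geometry predicts 2.9 mm. I'll nudge it 3 mm further to the middle of the window and let it settle.

arm_command --gripper '[25,25,25,25,25]' --pt "0.06 0 0" --pt "0.06 0 0" --pt "0 0 0" --pt "0 0 0" --pt "0 0 0" --twist '[0,0,0,0,0]'

```text
time: 16.8
tool_pos: [518.6, 28.9, 5.6]
tcp_rot: [-3.141, 0.005, 0.116]
contact_force: [-9.2, -1.0, 12.0]
grip_width: 37.7
finger_force: 30.0
```

```bash
python3 m.py s7.png | grep -E '^\[(26[4-8]|275|208|250|5..\.)'; python3 -c "
import cv2
s=cv2.imread('pics/s7.png');cv2.imwrite('pics/c7.png',cv2.resize(s[150:270,200:340],None,fx=5,fy=5,interpolation=2))"
```

```text
[518.5839547   28.96116278   5.56652763] [-3.14093775  0.00512793  0.11645363] [-8.8244375  -1.4061779  11.91609269] 16.85
[265. 223.] [-0.91 -0.93] [1.9]
[266. 234.] [-0.71 -1.03] [2.3]
[275. 215.] [-0.91 -0.93] [3.2]
[208. 216.] [-0.63 -0.06] [1.3]
[267. 241.] [-0.22 -0.28] [3.1]
[266. 245.] [ 0.13 -0.16] [2.9]
[268. 214.] [-0.97 -0.93] [2.6]
[208. 161.] [ 0.01 -0.04] [0.9]
[265. 219.] [-0.93 -0.91] [2.6]
[250. 219.] [-0.88 -0.77] [1.4]
```

View pics/c7.png

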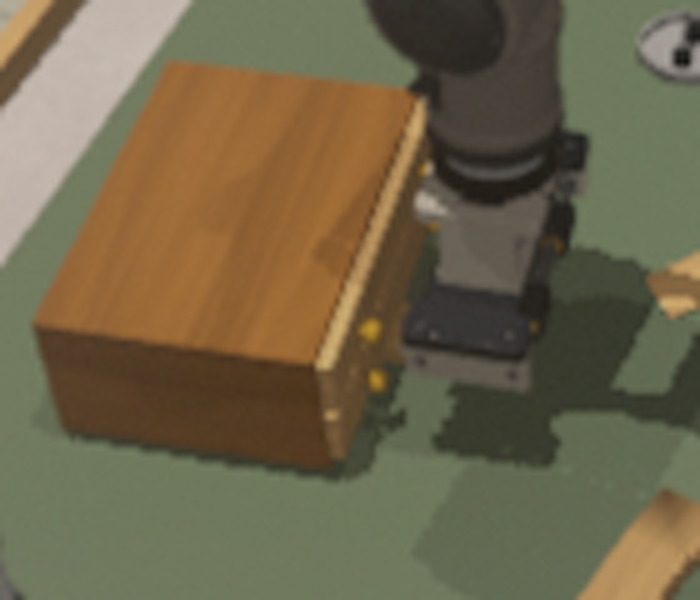

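The picture shows both drawers shut, the front lifted about 3 mm, and the gripper (edge near crop x 405) clear of the knobs at (371,330) and (377,380). I'm handing in.

```bash
python3 -c "
from plant import *
print(close_job())"
```

```text
the job is handed in; nothing more can be done
None
```

I handed the job in with the upper drawer shut and the gripper still holding the wedge under the middle of the chest's front. By my measurements both front feet are about 3 mm clear, the chest has not slid, the gripper is clear of the knobs, and the arm was never moved near the dish, stand or loupe; no verdict came back.

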